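Start and run on the collar nut of a forming-die stand

ROBOT

A 7-joint arm with a two-finger parallel gripper is mounted at the origin on the work surface. World frame = base frame: x ahead of the robot, y to its left, z up, the work surface at z = 0. Lengths are in mm, angles in rad, forces in N, time in s.
With the tool pointing down it reaches from about 425 to 875 mm from the base axis. Payload 8.4 kg.
Tool frame: the origin (TCP) lies midway between the tips of the shut fingers; the grasp point (between the pads) lies grasp_offset behind it (grasp_offset is the distance from the TCP to the grasp point, in mm); z points along the fingers, y is the line along which they close (so a half turn about z gives the same grasp; the last joint's range is limited). The gripper opens to 85 mm and grips with 20 to 120 N. Pads are 22 mm wide; open, the fingers measure 114 mm over their backs; the gripper's body (76 mm by 85 mm) begins 54 mm behind the grasp point. The pads swing forward as they close: fully open they stand 13 mm farther back than shut.
Start: joints at [1.241, 0.333, 0.04, 1.465, -0.013, 1.343, -0.059], TCP at [148.671, -632.741, 231.308] pointing down, gripper open.
Joint ranges: [-2.58, 2.58], [-0.38, 2.09], [-1.3, 1.39], [0.25, 2.4], [-1.5, 4.64], [0.08, 2.09], [-2.65, 2.65]. Speed limits (rad/s): [2.22, 2.22, 2.79, 2.79, 3.14, 3.14, 3.14].

INTERFACE

Orientations are given as a rotation vector (axis times angle).
In Python, from station import * gives the robot as it stands.
- The arm moves only by the tool drive_tool, never from a script. Its argument "commands" is a list of rows, each a list of 6 numbers: the shift along the world's x, y, z in m, then the turn, a rotation vector about the world's x, y, z in rad. A call has 1 to 5 rows; each row shifts and turns the commanded pose from where the row before left it; what a row does not reach is not made up. A row lasts 1/8 s, in which the tool goes at most 62.5 mm and 10.7 degrees, less where a joint would pass 70% of its speed; a pose out of reach is approached as far as the arm can. A call is refused whole if a number of a shift passes 0.0625 or a number of a turn 0.188, either way. A call with a gripper value outside its range is refused whole. "grip" is the opening, from 0 (shut) to 1 (fully open), set as the call begins (left out, the last holds). The fingers move at their own pace and stop on an object; "squeeze" is the grip in N (left out, the last holds). Time passes only in rows, so rows that do not move let the fingers close. It gives the time, the measured TCP pose, the force, the opening and the grip force at its end, in the units of the state.
- observe(): the state, without advancing time (a new reading comes with each control period).
- grab_frame(name): name is "side" or "top"; returns a dict with "img" (480x640x3 uint8, red, green, blue), "depth" (480x640 float32, mm along the optical axis (not along the pixel's ray), 0 where there is no reading), "mtx" (3x3 intrinsics, pixels), "dist_coeffs" ([k1, k2, p1, p2, k3] as OpenCV has them; the pictures are not rectified), "camera_from_world" (4x4, takes a point from world to camera coordinates). Camera axes: x right, y up, looking along -z (the intrinsics and any distortion apply to the point x, -y, -z); pixel columns grow to the right and rows downward; lengths in mm; the calibration is good to about 2 mm. A picture is of the moment at which its call begins.
- close_job(): hands the job in; it is judged then, once.
Trained networks look in the newest picture that a camera, given by its name, has taken for a name from the list of things; names that differ only in an ending like _2 or _b are one class to them, and where a whole thing is asked for, a point or a joint stands for the part that bears it (a point fixed in the world has none). Each returns a list of dicts, best first, with "conf" (0 to 1); they miss things now and then, are a little off and sometimes report something else, mostly with a low value. They report only what shows in the picture. A call takes as long as a camera call. They do not tell look-alikes from the thing itself.
- search_frame(thing, camera): "at" ([x, y, z] in mm, in world coordinates, good to about 4 mm: the middle of the surface that is visible of it).
- masks_of(thing, camera): "pixels" (480x640 bool, what is visible of it).
- landmark_of(thing, camera): "at" ([x, y, z] in mm, in world coordinates, good to about 4 mm: a listed point, or the origin of a listed thing).
The state is a dict: "time": time; "q": joint angles; "qvel": joint speeds; "joint_torque": joint torques, N m; "tool_pos": TCP position; "tool_rot": TCP orientation; "contact_force": force on the tool from outside, world axes, zero at the start; "ft_torque": the same for the moment, N m; "gripper_width": opening from 0.0 (shut) to 1.0 (fully open); "grasp_force": force on a finger pad.
Only numpy, scipy, OpenCV 4.12 (cv2) and the standard library are available. Lean on these libraries where they do the work, as an engineer would, in place of code of your own. Each camera call takes 0.05 s, during which the arm holds its last target. There are 200 camera calls.

TASK

Clamp the ring-shaped forming die on its green stand with the big hexagon collar nut that stands on the bench: set the nut square on the end of the threaded stud and, with it resting there, turn it backward until the thread start drops in, then run it forward all the way down onto the die. Nip it up hand-snug, about a quarter of a newton metre, without forcing the thread, and let go. Leave the other things on the bench where they are.

Things in the scene. Friction and masses are not known exactly. Their poses are not given: they have to be found in the camera images.
- nut: Loose bright-steel hexagon collar nut, 34 mm high, 0.38 kg, standing on the bench: round collar 64 mm across, 8 mm thick at the foot; above it a hexagon 26 mm high, 46 mm across flats, 53 over corners; open bore. Origin: centre of the foot face; z up the bore; x points square out of one flat (a flat every 60 degrees). Its two-start thread begins 9 mm above the foot.
- nut_hex (a point): Point on the nut's axis at mid-height of the hexagon, 21 mm above the foot; axes as the nut's.
- stand: Fixed green cast stand, a stepped slab 140 x 110 mm, 28 mm high. Origin: centre of its underside, on the stud's axis; z up. From its middle rises the dark steel stud, 30 mm over the thread, which does not turn. The angle at which its two thread starts lie (half a turn apart) differs every time, is not tied to these axes and is not measured.
- stud_end (a point): Centre of the stud's top end, 88 mm above the stand's underside, z up. The plain pilot nose below it is 21 mm in diameter, chamfered to 14 mm; the nut's bore passes it with 1.4 mm to spare all round.
- thread_start (a point): Point on the stud's axis, 70 mm above the stand's underside, where the nut's foot lies when the nut rests on the very start of the thread, z up. Set on at a chance angle the foot rests 0 to 8 mm lower. Turned backward the nut rides up to within 1 mm of this point, then drops about 6 to 7 mm, once every half turn. It has 1.6 mm axial play and stays put on the thread when let go.
- die_top (a point): Centre of the die's top face on the stud's axis, 54 mm above the stand's underside, z up. Fully home the nut's foot lies here and its top is flush with the stud's end. Once the foot meets it, about 0.6 rad of easy turning (play) remains before the nut tightens. 0.25 N m clamps with about 40 N; under 0.1 N m is not snug, over 0.4 N m is too tight (each further 0.1 rad adds about 20 N).
- die: Loose bright-steel ring die, in place round the stud, 26 mm high, 84 mm across (72 at the top), bore 36, 0.75 kg. Origin: centre of its underside; z up. The stud through it has an oiled right-hand two-start thread, pitch 8 mm, lead 16 mm a turn (2.5 mm a radian): clockwise seen from above runs the nut on, anticlockwise is backward. It turns with under 0.1 N m until tight.
- punch: Bystander: loose dark steel punch, a disc 64 mm across and 24 mm high with an upright stem 14 mm in diameter, 58 mm high in all. Origin: centre of its underside.
- block: Bystander: loose dark steel round block 54 mm across and 34 mm high, no hole. Origin: centre of its underside.
- bottle: Bystander: clear drinking bottle 60 mm across, 190 mm high. Origin: centre of its underside.
- tub: Bystander: open clear plastic tub 130 x 190 x 75 mm with brass rings in it. Origin: centre of its underside.
Things that resemble listed ones, but are neither listed nor needed, are in the scene too. Leave any turquoise look-alike of the nut alone. What is shaped like the die but orange is not meant.

How it is judged (in metres and radians):
On the way, in this order (a step that is already met when the one before it is completed fails the run):
1. the nut rests square on the stud and has been turned back to the very start of the thread (foot within 2 mm of its highest resting place, 70 mm) (horizontal distance between nut and stand below 0.003 m and angle between the z axis of nut and the z axis of stand, either way round below 0.08 rad and z of nut in the frame of stand between 0.068 and 0.0712 m and contact force between nut and stand above 0.5 N), for 0.05 s.
2. the nut has dropped in at the thread start (foot below 64.5 mm), still square on the stud (horizontal distance between nut and stand below 0.003 m and angle between the z axis of nut and the z axis of stand, either way round below 0.08 rad and z of nut in the frame of stand below 0.0645 m), for 0.1 s.
At the end, for the whole second after the job is handed in: The nut is threaded fully home: foot on the die, 54 mm above the stand's underside within 1 mm, centred on the stud within 2.5 mm, square within 0.03 rad, pressing on the die with over 10 N (its weight is under 4.2 N); the die is down on the stand within 4 mm of centre; all at rest (horizontal distance between nut and stand below 0.0025 m and angle between the z axis of nut and the z axis of stand, either way round below 0.03 rad and z of nut in the frame of stand between 0.0528 and 0.0548 m and contact force between nut and die above 10 N and z of die in the frame of stand below 0.0292 m and horizontal distance between die and stand below 0.004 m and linear speed of nut below 0.01 m/s); the robot touches nothing.
It fails at once if the thread is forced: more than 75 N between nut and stud (contact force between nut and stand above 75 N).
It fails at once if the nut is overtightened or dropped on the die: more than 75 N between them (contact force between nut and die above 75 N).
It fails at once if the die is lifted off the stand (z of die in the frame of stand above 0.034 m).
It fails at once if a bystander is moved more than 30 mm (distance of any of punch, block, bottle, tub from where it was at the start of the episode above 0.03 m).
It also fails if it takes over 72 s, if anything falls off the work surface, if the arm or the gripper's body presses on something with over 40 N, if the wrist force passes 120 N, or if a joint passes its speed limit or range.

## Working session

There is one attempt and no reset: what is moved stays moved. The work goes in short steps, Python scripts to look and compute and a tool call to move; the robot and the scene stay as the last step left them, time stands still between calls to the robot, and variables do not carry over. Pictures are saved under pics/ and viewed, at most 10 in all, crops included, and the job is handed in when it is done.

Besides the shell and the picture viewer there is one more tool, called after "Call:" as a command line: name --pt "numbers of a row" for each row, then --argument value for the rest. drive_tool: Moves the arm, as the interface text tells. Its arguments: {"type":"object","properties":{"commands":{"type":"array","items":{"type":"array","items":{"type":"number"}}},"grip":{"type":"number"},"squeeze":{"type":"number"}},"required":["commands"]}

```bash
ls; mkdir -p pics
cat > h.py <<'E'
from station import *
import numpy as np, cv2
def world(f,pix):
    "pixels (N,2) -> world via depth"
    pix=np.asarray(pix,float).reshape(-1,1,2)
    n=cv2.undistortPoints(pix,np.array(f["mtx"]),np.array(f["dist_coeffs"])).reshape(-1,2)
    p=pix.reshape(-1,2).round().astype(int); d=f["depth"][p[:,1],p[:,0]]
    c=np.c_[n[:,0]*d,-n[:,1]*d,-d,np.ones(len(d))]
    return (np.linalg.inv(np.array(f["camera_from_world"]))@c.T).T[d>0,:3]
def save(f,n): cv2.imwrite(f"pics/{n}.png",f["img"][:,:,::-1])
E
python3 - <<'E'
from h import *
o=observe(); print({k:np.round(v,3) for k,v in o.items()})
F={}
for c in("side","top"):
    f=F[c]=grab_frame(c); save(f,c+"0"); print(c,np.round(np.linalg.inv(f["camera_from_world"]),2).tolist())
    for t in("nut","stand","die","punch","block","bottle","tub"):
        print(t,[(np.round(r["at"]),round(r["conf"],2)) for r in landmark_of(t,c)][:3])
        if t in("nut","die"):
            for m in masks_of(t,c)[:3]:
                ys,xs=np.nonzero(m["pixels"]); w=world(f,np.c_[xs,ys]); print("  m",round(m["conf"],2),xs.mean().round(),ys.mean().round(),np.median(f["img"][ys,xs],0),w.min(0).round(),w.max(0).round())
    for t in("stud_end","die_top","nut_hex"): print(t,[(np.round(r["at"]),round(r["conf"],2)) for r in landmark_of(t,c)][:3])
import station; print([k for k in dir(station) if k[0]!='_'])
cv2.imwrite("pics/both.png",np.hstack([cv2.resize(F[c]["img"][:,:,::-1],(400,300)) for c in F]))
E
```

```text
pics
{'time': np.float64(0.0), 'q': array([ 1.241,  0.334,  0.04 ,  1.466, -0.013,  1.343, -0.058]), 'qvel': array([-0.   , -0.   ,  0.   ,  0.001, -0.   , -0.001, -0.001]), 'joint_torque': array([ 1.0000e-03, -6.5857e+01,  1.3660e+00, -4.0556e+01,  1.7000e-02,
        1.3000e-02,  0.0000e+00]), 'tool_pos': array([ 148.529, -632.32 ,  230.404]), 'tool_rot': array([-3.119e+00, -3.620e-01,  1.000e-03]), 'contact_force': array([ 0.267,  0.176, -0.344]), 'ft_torque': array([-0.039, -0.004, -0.023]), 'grasp_force': np.float64(0.0), 'gripper_width': np.float64(1.004)}
side [[-0.8, 0.32, -0.5, 68.33], [-0.6, -0.42, 0.69, 747.5], [0.01, 0.85, 0.53, 643.3], [0.0, 0.0, 0.0, 1.0]]
nut [(array([627., 254.,  -7.]), 0.69), (array([705., 352.,  -1.]), 0.65)]
  m 0.85 232.0 316.0 [133. 128. 127.] [594. 228.   2.] [654. 287.  38.]
  m 0.84 161.0 327.0 [ 29. 111. 106.] [671. 318.  -2.] [764. 386.  37.]
stand [(array([530.,   0.,   2.]), 0.6), (array([477., 264.,   1.]), 0.59), (array([528.,   2.,  24.]), 0.43)]
die [(array([527.,   3.,  23.]), 0.6), (array([491., 150.,  -3.]), 0.55)]
  m 0.96 325.0 31
[... 816 characters left out ...]
] [737. 379.  39.]
stand [(array([778.,  55.,  -2.]), 0.56)]
die [(array([528.,   2.,  26.]), 0.67)]
  m 0.67 332.0 275.0 [139. 137. 137.] [492. -38.  23.] [572.  45.  60.]
punch []
block [(array([ 511., -284.,   -4.]), 0.97)]
bottle [(array([ 691., -342.,   -2.]), 0.91)]
tub [(array([779.,  57.,  -3.]), 0.95), (array([527.,   2.,  71.]), 0.72)]
stud_end [(array([530.,   5.,  91.]), 0.86)]
die_top [(array([528.,  -1.,  50.]), 0.62), (array([ 512., -286.,   -1.]), 0.27)]
nut_hex [(array([631., 253.,  20.]), 0.94), (array([710., 353.,  23.]), 0.7), (array([630., 253.,   1.]), 0.44)]
['MotionError', 'close_job', 'grab_frame', 'grasp_offset', 'landmark_of', 'masks_of', 'observe', 'search_frame']
```

View pics/side0.png

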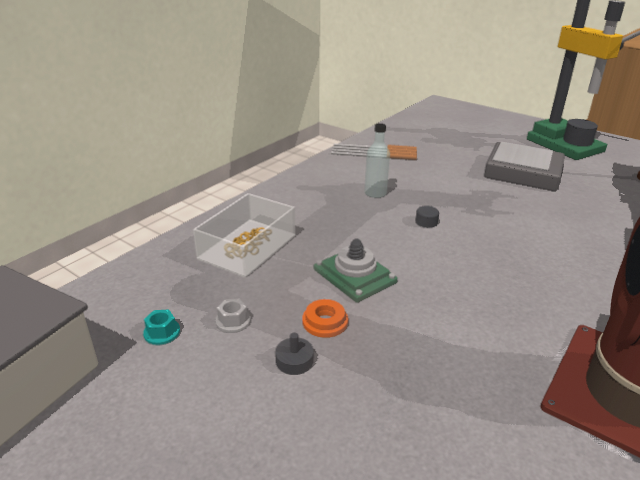

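View pics/top0.png

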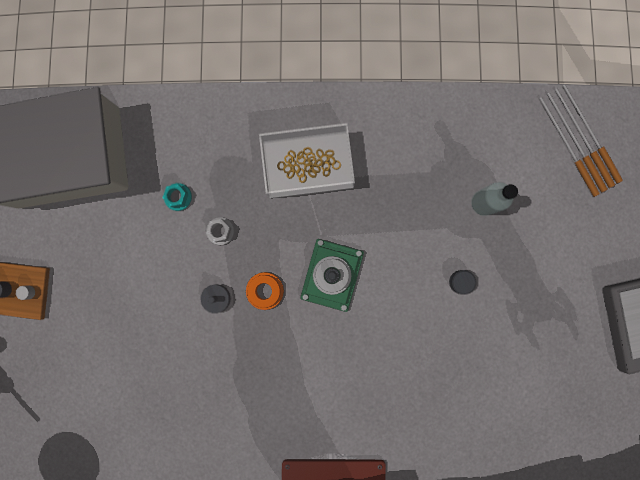

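```bash
cat >> h.py <<'E'
from scipy.optimize import least_squares
def meas(cams=("side","top"),nut=(628,254),stud=(530,4)):
    for c in cams:
        f=grab_frame(c); ys,xs=np.mgrid[0:480,0:640]; P=world(f,np.c_[xs.ravel(),ys.ravel()])
        N=P[(np.hypot(P[:,0]-nut[0],P[:,1]-nut[1])<45)&(P[:,2]>29)&(P[:,2]<42)]
        # min-area enclosing / hex angle by 6th-harmonic-ish fit of convex hull of hex top
        T=f"{c}: nut top n={len(N)}"
        if len(N)>20:
            H=cv2.convexHull(N[:,:2].astype(np.float32)).reshape(-1,2)
            best=None
            for a in np.radians(np.arange(0,60,1)):
                D=np.array([[np.cos(a+k*np.pi/3),np.sin(a+k*np.pi/3)] for k in range(6)])
                s=(N[:,:2]@D.T).max(0)  # support
                w=(s[:3]+s[3:])
                if best is None or w.sum()<best[0]: best=(w.sum(),np.degrees(a),w,np.linalg.lstsq(D[:3],(s[:3]-s[3:])/2,rcond=None)[0])
            T+=f" z={np.median(N[:,2]):.1f} ang={best[1]:.0f} widths={best[2].round(1)} ctr={best[3].round(1)}"
        print(T)
        for lo,hi,R in((83,93,16),(50,58,45),(-3,3,60)):
            S=P[(np.hypot(P[:,0]-stud[0],P[:,1]-stud[1])<R)&(P[:,2]>lo)&(P[:,2]<hi)]
            if len(S): 
                mc,mr=cv2.minEnclosingCircle(S[:,:2].astype(np.float32)); print("  stud z",lo,len(S),S.mean(0).round(1),"circle",np.round(mc,1),round(mr,1))
    return f
E
python3 - <<'E'
from h import *
print(grasp_offset); meas()
a=[]
for c in("side","top"):
    f=grab_frame(c); i=cv2.resize(f["img"][:,:,::-1][(280 if c=="side" else 205):(350 if c=="side" else 260),(195 if c=="side" else 190):(270 if c=="side" else 250)],(400,400),interpolation=cv2.INTER_CUBIC); a.append(i)
cv2.imwrite("pics/crop.png",np.hstack(a))
E
```

```text
18.700000000000003
side: nut top n=327 z=34.2 ang=11 widths=[48.4 47.6 49.5] ctr=[625.  255.3]
  stud z 83 57 [526.9   7.3  87.2] circle [527.9   5.2] 10.6
  stud z 50 453 [523.   12.6  54.5] circle [528.1   5.7] 36.6
  stud z -3 48 [543.2  56.8   0.7] circle [544.2  54.4] 27.5
top: nut top n=235 z=33.2 ang=12 widths=[46.  46.8 46.7] ctr=[630.2 255.8]
  stud z 83 59 [531.    4.1  86.7] circle [531.6   4. ] 9.9
  stud z 50 582 [531.1   3.6  53.2] circle [531.1   3.6] 35.7
  stud z -3 42 [528.8   7.4  -0.6] circle [529.3   4.4] 59.9
```

View pics/crop.png

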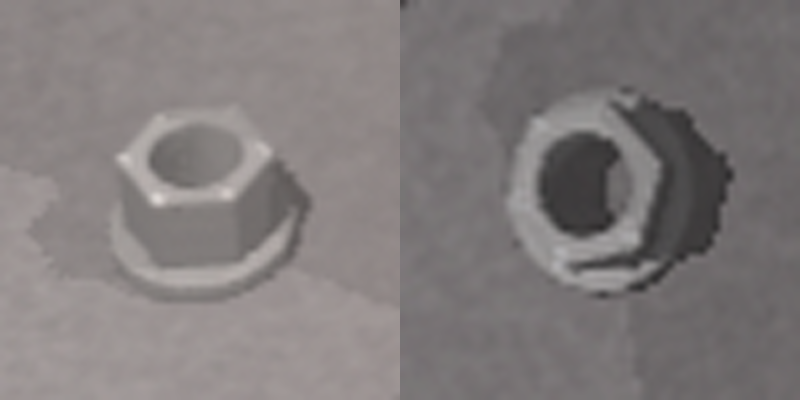

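Call:
drive_tool --pt "0.06 0 0.0 0 0 0" --pt "0.06 0.03 0 0 0 0" --pt "0.06 0.05 0 0 0 0" --pt "0.05 0.06 0 0 0 0" --pt "0.04 0.06 0 0 0 0" --grip 1

```text
time: 2.12
tool_pos: [388.8, -463.0, 231.2]
tool_rot: [3.121, 0.363, 0.0]
contact_force: [1.5, 0.1, -0.2]
gripper_width: 1.002
grasp_force: 0.0
```

Call:
drive_tool --pt "0.02 0.055 0.0 0 0 -0.14" --pt "0.02 0.055 0.0 0 0 -0.14" --pt "0.02 0.055 0.0 0 0 -0.14" --pt "0.02 0.055 0.0 0 0 -0.135" --pt "0.02 0.055 0.0 0 0 0"

```text
time: 2.75
tool_pos: [487.7, -188.0, 231.6]
tool_rot: [3.1, -0.51, 0.001]
contact_force: [0.5, -0.2, -0.5]
gripper_width: 1.001
grasp_force: 0.0
```

Call:
drive_tool --pt "0.02 0.055 0.0 0 0 0" --pt "0.02 0.055 0.0 0 0 0" --pt "0.02 0.055 0.0 0 0 0" --pt "0.02 0.055 0.0 0 0 0" --pt "0.01 0.055 0.0 0 0 0"

```text
time: 3.38
tool_pos: [577.9, 86.9, 231.4]
tool_rot: [-3.1, 0.508, -0.001]
contact_force: [0.7, 0.3, -0.1]
gripper_width: 0.995
grasp_force: 0.0
```

```bash
python3 -c "
from h import *
o=observe();print(o['time'],o['tool_pos'].round(1) if hasattr(o['tool_pos'],'round') else o['tool_pos'],o['tool_rot'],np.round(o['q'],3))"
```

```text
3.375 [577.9  86.9 231.4] [-3.09998534e+00  5.07918296e-01 -7.21365024e-04] [ 0.188  0.238 -0.487  1.609  0.114  1.322 -2.211]
```

Call:
drive_tool --pt "0.012 0.042 -0.01 0 0 0.175" --pt "0.013 0.042 -0.02 0 0 0.175" --pt "0.013 0.042 -0.02 0 0 0.175" --pt "0.012 0.042 -0.02 0 0 0.175" --pt "0 0 -0.02 0 0 0.175"

```text
time: 4.0
tool_pos: [626.4, 258.0, 140.4]
tool_rot: [-3.016, -0.87, 0.0]
contact_force: [0.6, 0.0, -0.5]
gripper_width: 0.999
grasp_force: 0.0
```

Call:
drive_tool --pt "0 0 -0.02 0 0 0.175" --pt "0 0 -0.02 0 0 0" --pt "0 0 -0.01 0 0 0" --pt "0 0 0 0 0 0"

```text
time: 4.5
tool_pos: [627.0, 252.9, 90.7]
tool_rot: [2.938, 1.112, -0.002]
contact_force: [-0.6, -0.1, 0.7]
gripper_width: 1.003
grasp_force: 0.0
```

```bash
python3 -c "
from h import *
o=observe();print(o['time'],o['tool_pos'],o['tool_rot'],np.round(o['q'],3),o['contact_force'])
f=grab_frame('side');save(f,'s1');g=grab_frame('top')
cv2.imwrite('pics/n1.png',np.hstack([cv2.resize(f['img'][200:400,130:330,::-1],(400,400)),cv2.resize(g['img'][180:280,170:270,::-1],(400,400))]))"
```

```text
4.5 [626.98858809 252.92500956  90.74713764] [ 2.93825184e+00  1.11157136e+00 -1.63880949e-03] [ 0.024  0.575 -0.659  1.521  0.37   1.173 -1.549] [-0.62658289 -0.07375755  0.65180471]
```

View pics/n1.png

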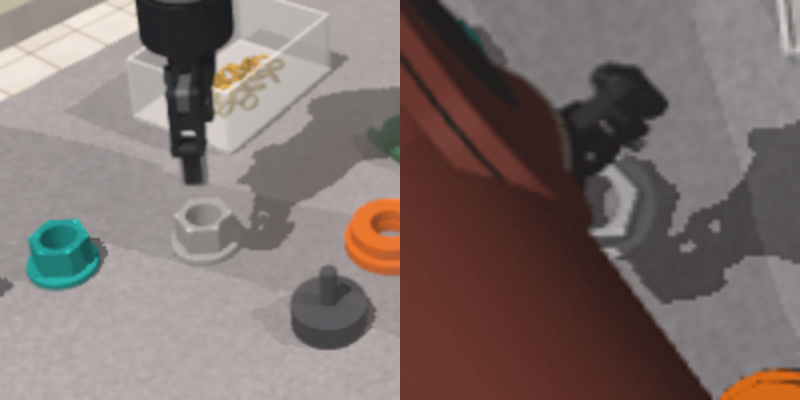

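Call:
drive_tool --pt "0.001 0.0025 -0.03 0 0 0" --pt "0 0 -0.03 0 0 0" --pt "0 0 -0.02 0 0 0" --pt "0 0 -0.003 0 0 0" --pt "0 0 0 0 0 0"

```text
time: 5.22
tool_pos: [628.8, 256.1, 9.3]
tool_rot: [-2.937, -1.115, -0.002]
contact_force: [-0.0, 0.4, -0.7]
gripper_width: 0.993
grasp_force: 0.0
```

Call:
drive_tool --pt "0 0 0 0 0 0" --pt "0 0 0 0 0 0" --pt "0 0 0 0 0 0" --pt "0 0 0 0 0 0" --pt "0 0 0 0 0 0" --grip 0 --squeeze 40

```text
time: 5.85
tool_pos: [628.9, 255.9, 9.3]
tool_rot: [2.937, 1.115, 0.002]
contact_force: [-1.1, -0.5, 5.2]
gripper_width: 0.533
grasp_force: 42.2
```

Call:
drive_tool --pt "0 0 0.01 0 0 0" --pt "0 0 0.03 0 0 0" --pt "0 0 0.04 0 0 0" --pt "0 0 0.03 0 0 0" --pt "-0.01 -0.031 0.01 0 0 0"

```text
time: 6.48
tool_pos: [618.2, 228.0, 130.9]
tool_rot: [-2.933, -1.12, -0.005]
contact_force: [0.2, -0.7, -3.2]
gripper_width: 0.528
grasp_force: 41.8
```

Call:
drive_tool --pt "-0.022 -0.05 0 0 0 0" --pt "-0.022 -0.05 0 0 0 0" --pt "-0.022 -0.05 0 0 0 0" --pt "-0.016 -0.05 0 0 0 0" --pt "-0.006 -0.02 0 0 0 0"

```text
time: 7.1
tool_pos: [528.8, 0.9, 128.3]
tool_rot: [2.938, 1.109, -0.003]
contact_force: [0.0, 0.3, -3.4]
gripper_width: 0.531
grasp_force: 41.8
```

```bash
python3 -c "
from h import *
o=observe();print(o['time'],o['tool_pos'],o['tool_rot'],np.round(o['q'],3),o['contact_force'],o['ft_torque'])
f=grab_frame('side')
for t in('nut','stud_end'):print(t,[(np.round(r['at'],1),round(r['conf'],2)) for r in landmark_of(t,'side')])
cv2.imwrite('pics/n2.png',cv2.resize(f['img'][170:300,290:420,::-1],(600,600)))"
```

```text
7.1 [528.76784536   0.93395302 128.26825577] [ 2.93794565e+00  1.10888612e+00 -2.69188863e-03] [ 0.512  0.236 -0.672  1.857  0.165  1.106 -1.07 ] [ 0.02205846  0.32763504 -3.42644144] [ 0.02614219 -0.0304446   0.04781607]
nut [(array([528.2,  -6.2, 114.6]), 0.87), (array([702.4, 354.5,  -1.9]), 0.6), (array([777.4,  52. ,  -2.5]), 0.3)]
stud_end [(array([534.5,   2.2,  85.8]), 0.86)]
```

View pics/n2.png

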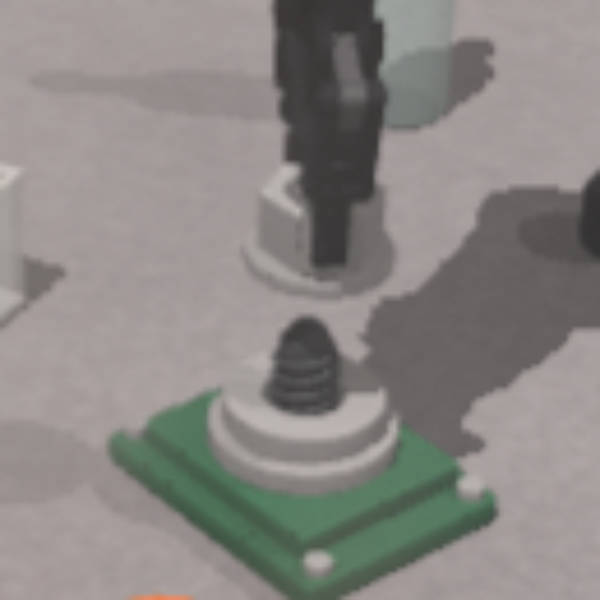

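Call:
drive_tool --pt "0.001 0.003 -0.015 0 0 0" --pt "0 0 0 0 0 0"

```text
time: 7.5
tool_pos: [530.3, 9.4, 111.7]
tool_rot: [-2.934, -1.118, 0.003]
contact_force: [0.2, 0.3, -3.9]
gripper_width: 0.535
grasp_force: 41.7
```

```bash
cat >> h.py <<'E'
def proj(f,X):
    M=np.array(f["camera_from_world"]); c=(M[:3,:3]@np.asarray(X,float).T).T+M[:3,3]
    c=c*[1,-1,-1]
    return cv2.projectPoints(c,np.zeros(3),np.zeros(3),np.array(f["mtx"]),np.array(f["dist_coeffs"]))[0].reshape(-1,2)
def circ(x,y,z,r): t=np.linspace(0,2*np.pi,180); return np.c_[x+r*np.cos(t),y+r*np.sin(t),0*t+z]
def ext(p): return np.array([p[:,0].min(),p[:,0].max(),p[:,1].max()])
E
python3 -c "
from h import *
o=observe();x,y,z=o['tool_pos'];print(o['time'],x,y,z)
f=grab_frame('side');fz=z-9.3
for t,c in(('nut',np.r_[circ(x,y,fz,32),circ(x,y,fz+8,32)]),('die',np.r_[circ(530,4.6,28,42),circ(530,4.6,38,42)])):
    for m in masks_of(t,'side')[:3]:
        ys,xs=np.nonzero(m['pixels']);
        print(t,round(m['conf'],2),ext(np.c_[xs,ys])+[0,0,0],'model',ext(proj(f,c)).round(1))
print('px/mm right,toward', (proj(f,[[530-8,4.6-6,100]])-proj(f,[[530,4.6,100]]))/10,(proj(f,[[530-6,4.6+8,100]])-proj(f,[[530,4.6,100]]))/10)
i=f['img'][195:275,315:395,::-1];cv2.imwrite('pics/n3.png',cv2.resize(i,(600,600),interpolation=cv2.INTER_CUBIC))
"
```

```text
7.5 530.3090287169151 9.447136499718493 111.65565097095386
nut 0.96 [339 372 243] model [337.5 370.7 243.7]
nut 0.81 [144 179 345] model [337.5 370.7 243.7]
nut 0.59 [368 389 196] model [337.5 370.7 243.7]
die 0.93 [303 346 336] model [333.  374.8 277.3]
die 0.61 [335 375 276] model [333.  374.8 277.3]
px/mm right,toward [[0.51060824 0.00521092]] [[0.02977001 0.27306861]]
```

View pics/n3.png

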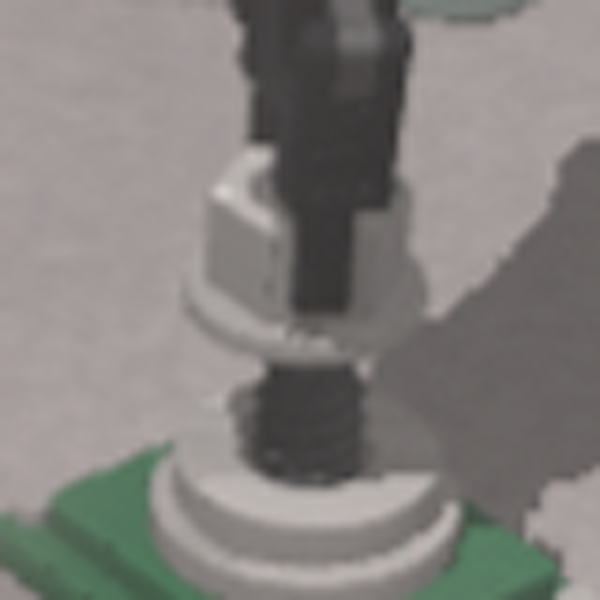

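Call:
drive_tool --pt "0 -0.003 0 0 0 0" --pt "0 0 0 0 0 0" --pt "0 0 0 0 0 0"

```text
time: 8.02
tool_pos: [531.3, 4.6, 113.4]
tool_rot: [2.937, 1.115, 0.0]
contact_force: [-0.2, -0.7, -2.5]
gripper_width: 0.531
grasp_force: 41.7
```

Call:
drive_tool --pt "-0.0005 0 -0.006 0 0 0" --pt "0 0 -0.006 0 0 0" --pt "0 0 -0.005 0 0 0" --pt "0 0 -0.004 0 0 0" --pt "0 0 0 0 0 0"

```text
time: 8.65
tool_pos: [530.5, 4.7, 91.9]
tool_rot: [-2.937, -1.115, 0.001]
contact_force: [-0.5, -0.8, -3.2]
gripper_width: 0.527
grasp_force: 41.8
```

Call:
drive_tool --pt "0 0 -0.004 0 0 0" --pt "0 0 -0.003 0 0 0" --pt "0 0 -0.002 0 0 0" --pt "0 0 0 0 0 0"

```text
time: 9.15
tool_pos: [530.7, 4.7, 83.1]
tool_rot: [-2.937, -1.115, 0.0]
contact_force: [0.6, -0.2, -4.2]
gripper_width: 0.531
grasp_force: 41.8
```

Call:
drive_tool --pt "0 0 -0.002 0 0 0" --pt "0 0 -0.001 0 0 0" --pt "0 0 -0.001 0 0 0" --pt "0 0 0 0 0 0"

```text
time: 9.65
tool_pos: [530.7, 4.7, 79.2]
tool_rot: [-2.937, -1.115, 0.0]
contact_force: [0.2, 0.0, -3.3]
gripper_width: 0.534
grasp_force: 41.8
```

Call:
drive_tool --pt "0 0 -0.001 0 0 0" --pt "0 0 -0.001 0 0 0" --pt "0 0 0 0 0 0"

```text
time: 10.02
tool_pos: [530.7, 4.8, 77.2]
tool_rot: [-2.937, -1.115, 0.0]
contact_force: [0.1, -0.2, -3.4]
gripper_width: 0.531
grasp_force: 41.8
```

Call:
drive_tool --pt "0 0 -0.001 0 0 0" --pt "0 0 -0.001 0 0 0" --pt "0 0 0 0 0 0"

```text
time: 10.4
tool_pos: [530.7, 4.7, 75.2]
tool_rot: [-2.937, -1.115, 0.0]
contact_force: [0.3, 0.7, -3.4]
gripper_width: 0.53
grasp_force: 41.8
```

Call:
drive_tool --pt "0 0 -0.001 0 0 0" --pt "0 0 -0.001 0 0 0" --pt "0 0 0 0 0 0"

```text
time: 10.78
tool_pos: [530.7, 4.7, 73.2]
tool_rot: [-2.937, -1.115, 0.0]
contact_force: [0.6, 0.2, -4.0]
gripper_width: 0.532
grasp_force: 41.8
```

Call:
drive_tool --pt "0 0 -0.001 0 0 0" --pt "0 0 0 0 0 0"

```text
time: 11.02
tool_pos: [530.9, 4.7, 72.4]
tool_rot: [2.937, 1.115, 0.0]
contact_force: [-1.5, -0.5, -3.0]
gripper_width: 0.525
grasp_force: 42.0
```

Call:
drive_tool --pt "0 0 -0.001 0 0 0" --pt "0 0 0 0 0 0"

```text
time: 11.28
tool_pos: [531.0, 4.8, 72.1]
tool_rot: [2.937, 1.115, 0.0]
contact_force: [-2.3, -0.1, 6.5]
gripper_width: 0.533
grasp_force: 42.9
```

Call:
drive_tool --pt "-0.0003 0 0.00045 0 0 0.18" --pt "0 0 0.00045 0 0 0.18" --pt "0 0 0.00045 0 0 0.18" --pt "0 0 0.00045 0 0 0.18" --pt "0 0 0.00045 0 0 0.18"

```text
time: 11.9
tool_pos: [530.3, 5.0, 74.3]
tool_rot: [2.153, 2.288, -0.001]
contact_force: [-4.8, -0.2, 6.7]
gripper_width: 0.533
grasp_force: 42.7
```

Call:
drive_tool --pt "-0.0004 0 0.00045 0 0 0.18" --pt "0 0 0.00045 0 0 0.18" --pt "0 0 0.00045 0 0 0.18" --pt "0 0 0.00045 0 0 0.18" --pt "0 0 0.00045 0 0 0.18"

```text
time: 12.52
tool_pos: [529.3, 4.9, 76.2]
tool_rot: [-0.943, -2.995, 0.002]
contact_force: [-6.4, 0.3, 6.1]
gripper_width: 0.534
grasp_force: 42.6
```

Call:
drive_tool --pt "-0.001 0 0.00045 0 0 0.18" --pt "0 0 0.00045 0 0 0.18" --pt "0 0 0.00045 0 0 0.18" --pt "0 0 0 0 0 0"

```text
time: 13.02
tool_pos: [529.2, 4.2, 77.5]
tool_rot: [0.121, 3.139, -0.001]
contact_force: [-3.3, -2.0, 5.1]
gripper_width: 0.528
grasp_force: 42.9
```

```bash
python3 -c "
from h import *
o=observe();print(o['time'],o['tool_pos'],o['tool_rot'],np.round(o['q'],3),o['contact_force'],o['ft_torque'])"
```

```text
13.025 [529.23713925   4.1855188   77.5323225 ] [ 1.20595838e-01  3.13922037e+00 -7.87195812e-04] [ 0.826  0.447 -1.094  1.892  0.451  1.079  1.044] [-3.2684381  -1.96230124  5.12021243] [-0.51090964  0.5910775   0.01474734]
```

Call:
drive_tool --pt "-0.0005 -0.0003 0.00045 0 0 0.18" --pt "0 0 0.00045 0 0 0.18" --pt "0 0 0 0 0 0"

```text
time: 13.4
tool_pos: [528.6, 4.3, 78.1]
tool_rot: [0.439, -3.111, -0.0]
contact_force: [-2.0, -1.2, 2.5]
gripper_width: 0.528
grasp_force: 42.6
```

```bash
python3 -c "
from h import *
o=observe();print(o['time'],o['tool_pos'],o['tool_rot'],np.round(o['q'],3),o['contact_force'],o['ft_torque'])"
```

```text
13.4 [528.6141781    4.27783821  78.13477842] [ 4.38610041e-01 -3.11072781e+00 -3.76306672e-04] [ 0.876  0.487 -1.17   1.891  0.504  1.102  1.36 ] [-2.03197566 -1.24986115  2.4804354 ] [-0.17175514  0.51204422  0.00225919]
```

Call:
drive_tool --pt "-0.0003 0 0.0003 0 0 0.14" --pt "0 0 0.0003 0 0 0.14" --pt "0 0 0 0 0 0"

```text
time: 13.78
tool_pos: [528.2, 4.1, 78.3]
tool_rot: [0.865, -3.02, -0.0]
contact_force: [0.2, -1.8, -2.7]
gripper_width: 0.53
grasp_force: 41.9
```

```bash
python3 -c "
from h import *
o=observe();print(o['time'],o['tool_pos'],o['tool_rot'],np.round(o['q'],3),o['contact_force'],o['ft_torque'])"
```

```text
13.775 [528.20285164   4.08080161  78.30199639] [ 8.65030851e-01 -3.01987684e+00 -1.31976329e-04] [ 0.906  0.518 -1.218  1.891  0.542  1.12   1.608] [ 0.23130936 -1.82438815 -2.68269677] [-0.24448581  0.06752199 -0.05583373]
```

Call:
drive_tool --pt "0 -0.0003 -0.001 0 0 0.06" --pt "0 0 -0.001 0 0 0" --pt "0 0 -0.001 0 0 0" --pt "0 0 0 0 0 0"

```text
time: 14.28
tool_pos: [528.3, 3.8, 75.7]
tool_rot: [0.961, -2.991, 0.001]
contact_force: [-0.4, -3.2, -2.4]
gripper_width: 0.532
grasp_force: 42.0
```

Dropping freely; continue lowering.

Call:
drive_tool --pt "0 -0.0003 -0.001 0 0 0" --pt "0 0 -0.001 0 0 0" --pt "0 0 -0.0005 0 0 0" --pt "0 0 0 0 0 0"

```text
time: 14.78
tool_pos: [527.9, 3.3, 72.8]
tool_rot: [0.963, -2.989, 0.001]
contact_force: [-1.0, -4.5, -2.5]
gripper_width: 0.529
grasp_force: 41.9
```

Call:
drive_tool --pt "0 0 -0.0005 0 0 0" --pt "0 0 -0.0005 0 0 0" --pt "0 0 0 0 0 0"

```text
time: 15.15
tool_pos: [527.9, 3.3, 72.1]
tool_rot: [0.963, -2.989, 0.001]
contact_force: [-2.3, -5.2, 1.8]
gripper_width: 0.528
grasp_force: 42.4
```

Call:
drive_tool --pt "-0.0002 -0.0005 -0.00045 0 0 -0.18" --pt "0 0 -0.00045 0 0 -0.18" --pt "0.0003 0 -0.00045 0 0 -0.18" --pt "0.0004 0 -0.00045 0 0 -0.18" --pt "0.0004 0 -0.00045 0 0 -0.18"

```text
time: 15.78
tool_pos: [528.7, 3.4, 69.8]
tool_rot: [-0.441, -3.11, 0.001]
contact_force: [-3.9, -2.7, -0.9]
gripper_width: 0.531
grasp_force: 42.5
```

Call:
drive_tool --pt "0 0 -0.00046 0 0 -0.18" --pt "0.0002 0.0002 -0.00046 0 0 -0.18" --pt "0.0002 0.0002 -0.00046 0 0 -0.18" --pt "0.0002 0.0002 -0.00046 0 0 -0.18" --pt "0.0002 0.0002 -0.00046 0 0 -0.18"

```text
time: 16.4
tool_pos: [529.6, 4.7, 67.5]
tool_rot: [-1.749, -2.609, 0.0]
contact_force: [-2.4, -3.2, 0.1]
gripper_width: 0.533
grasp_force: 42.3
```

```bash
python3 -c "
from h import *
o=observe();print(o['time'],o['tool_pos'],o['tool_rot'],np.round(o['q'],3),o['contact_force'],o['ft_torque'])"
```

```text
16.4 [529.55745564   4.72497165  67.46450254] [-1.74907310e+00 -2.60864067e+00  4.46124914e-05] [ 0.635  0.362 -0.843  1.905  0.316  1.013  0.043] [-2.44413159 -3.22711732  0.08259662] [-0.54034525  0.60208701  0.0387091 ]
```

Call:
drive_tool --pt "0 -0.0002 -0.00046 0 0 -0.18" --pt "0 0 -0.00046 0 0 -0.18" --pt "0 0 -0.00046 0 0 -0.18" --pt "0 0 -0.00046 0 0 -0.18" --pt "0 0 -0.00046 0 0 -0.18"

```text
time: 17.02
tool_pos: [530.3, 5.3, 65.2]
tool_rot: [-2.709, -1.589, -0.002]
contact_force: [0.8, -0.2, -2.5]
gripper_width: 0.533
grasp_force: 42.0
```

Call:
drive_tool --pt "0 0 -0.00046 0 0 -0.18" --pt "0 0 -0.00046 0 0 -0.18" --pt "0 0 0 0 0 0"

```text
time: 17.4
tool_pos: [530.1, 4.9, 64.3]
tool_rot: [-2.946, -1.089, -0.001]
contact_force: [0.3, -0.4, -2.5]
gripper_width: 0.53
grasp_force: 42.0
```

```bash
python3 -c "
from h import *
o=observe();print(o['time'],o['tool_pos'],o['tool_rot'],np.round(o['q'],3),o['contact_force'],o['ft_torque'])"
```

```text
17.4 [530.09757414   4.92768366  64.30262533] [-2.94632290e+00 -1.08854574e+00 -1.04690959e-03] [ 0.45   0.311 -0.619  1.915  0.214  0.981 -1.13 ] [ 0.26262179 -0.39280073 -2.52503341] [-0.07577982 -0.03977161  0.04634862]
```

Call:
drive_tool --pt "0 0 -0.0004 0 0 -0.15" --pt "0 0 -0.0004 0 0 -0.15" --pt "0 0 0 0 0 0"

```text
time: 17.77
tool_pos: [530.1, 4.5, 63.6]
tool_rot: [-3.075, -0.641, -0.001]
contact_force: [1.4, 0.6, -2.5]
gripper_width: 0.53
grasp_force: 42.0
```

```bash
cat > s.py <<'E'
from h import *
o=observe();r=np.array(o['tool_rot']);print(o['time'],np.round(o['tool_pos'],2),'yaw',round((2*np.arctan2(r[1],r[0]))%(2*np.pi),4),np.round(o['q'],3)[[2,6]],np.round(o['contact_force'],2),np.round(o['ft_torque'],3),o['joint_torque'][6])
E
python3 s.py
```

```text
17.775 [530.12   4.52  63.57] yaw 0.4109 [-0.571 -1.411] [ 1.39  0.6  -2.48] [-0.03  -0.131 -0.025] -1.5561625733971596
```

Call:
drive_tool --pt "0 0 -0.0003 0 0 -0.13" --pt "0 0 -0.0002 0 0 -0.13" --pt "0 0 0 0 0 0"

```text
time: 18.15
tool_pos: [530.2, 4.2, 63.3]
tool_rot: [-3.132, -0.238, -0.001]
contact_force: [-0.1, -0.2, -0.9]
gripper_width: 0.532
grasp_force: 42.1
```

```bash
python3 s.py
```

```text
18.15 [530.22   4.22  63.26] yaw 0.1518 [-0.53  -1.657] [-0.08 -0.24 -0.9 ] [-0.09  -0.166 -0.   ] -1.3081193715333939
```

Call:
drive_tool --pt "0 0 0 0 0 -0.13" --pt "0 0 0 0 0 -0.13" --pt "0 0 0 0 0 0"

```text
time: 18.52
tool_pos: [530.2, 3.9, 63.2]
tool_rot: [3.137, -0.17, 0.001]
contact_force: [1.8, -1.8, 0.0]
gripper_width: 0.529
grasp_force: 42.1
```

```bash
python3 s.py
```

```text
18.525 [530.2    3.86  63.24] yaw 6.1751 [-0.489 -1.904] [ 1.81 -1.75  0.01] [-0.392 -0.229 -0.028] -1.27281803637743
```

Call:
drive_tool --pt "0 0 0 0 0 -0.1" --pt "0 0 0 0 0 -0.1" --pt "0 0 0 0 0 0"

```text
time: 18.9
tool_pos: [530.3, 3.7, 63.2]
tool_rot: [3.104, -0.483, 0.001]
contact_force: [2.1, -2.4, -0.8]
gripper_width: 0.532
grasp_force: 41.9
```

```bash
python3 s.py
```

```text
18.9 [530.3    3.66  63.24] yaw 5.9748 [-0.459 -2.095] [ 2.1  -2.42 -0.82] [-0.524 -0.426 -0.069] -0.8908149227499962
```

Call:
drive_tool --pt "0 0 0 0 0 -0.08" --pt "0 0 0 0 0 -0.04" --pt "0 0 0 0 0 0"

```text
time: 19.27
tool_pos: [530.4, 3.4, 63.3]
tool_rot: [3.069, -0.669, 0.002]
contact_force: [2.7, -4.1, -1.5]
gripper_width: 0.529
grasp_force: 41.9
```

```bash
python3 s.py
```

```text
19.275 [530.41   3.35  63.26] yaw 5.8539 [-0.441 -2.211] [ 2.73 -4.14 -1.53] [-0.911 -0.618 -0.086] -0.07665962912142277
```

Call:
drive_tool --pt "0.0005 -0.0008 0 0 0 0" --pt "0 0 0 0 0 0"

```text
time: 19.52
tool_pos: [530.4, 3.3, 63.2]
tool_rot: [-3.069, 0.672, 0.0]
contact_force: [-0.6, -1.3, 1.6]
gripper_width: 0.533
grasp_force: 43.2
```

```bash
python3 s.py; python3 s.py
```

```text
19.525 [530.39   3.35  63.22] yaw 5.8517 [-0.441 -2.212] [-0.61 -1.27  1.59] [-0.389  0.003  0.289] -0.2109047630801797
19.525 [530.39   3.35  63.22] yaw 5.8517 [-0.441 -2.212] [-0.61 -1.27  1.59] [-0.389  0.003  0.289] -0.2109047630801797
```

Call:
drive_tool --pt "0 0 0 0 0 0" --pt "0 0 0 0 0 0"

```text
time: 19.77
tool_pos: [530.4, 3.4, 63.2]
tool_rot: [-3.068, 0.675, 0.0]
contact_force: [-1.7, -1.6, 4.1]
gripper_width: 0.535
grasp_force: 43.5
```

```bash
python3 s.py
```

```text
19.775 [530.43   3.36  63.23] yaw 5.8501 [-0.44  -2.214] [-1.72 -1.58  4.08] [-0.212  0.21   0.344] -0.3657051455229521
```

Call:
drive_tool --pt "0 0 0 0 0 0" --pt "0 0 0 0 0 0" --pt "0 0 0 0 0 0" --pt "0 0 0 0 0 0" --grip 1

```text
time: 20.27
tool_pos: [530.4, 3.2, 63.0]
tool_rot: [-3.068, 0.677, 0.0]
contact_force: [-0.3, -0.5, 0.2]
gripper_width: 0.998
grasp_force: 0.0
```

```bash
python3 s.py
```

```text
20.275 [530.45   3.22  63.04] yaw 5.849 [-0.44  -2.214] [-0.28 -0.55  0.25] [ 0.02  -0.019  0.031] -0.00037121173591003753
```

Call:
drive_tool --pt "0 0 0 0 0 0" --pt "0 0 0 0 0 0" --pt "0 0 0 0 0 0" --pt "0 0 0 0 0 0" --pt "0 0 0 0 0 0" --grip 0 --squeeze 25

```text
time: 20.9
tool_pos: [530.5, 3.2, 63.2]
tool_rot: [-3.068, 0.676, -0.0]
contact_force: [-1.0, 0.2, 3.5]
gripper_width: 0.537
grasp_force: 25.9
```

```bash
python3 s.py
```

```text
20.9 [530.51   3.24  63.22] yaw 5.8492 [-0.44  -2.214] [-1.03  0.17  3.54] [0.134 0.22  0.287] -0.2787408884614706
```

Call:
drive_tool --pt "0 0 0 0 0 0" --pt "0 0 0 0 0 0" --pt "0 0 0 0 0 0" --pt "0 0 0 0 0 0" --pt "0 0 0.005 0 0 0" --grip 1

```text
time: 21.52
tool_pos: [530.2, 3.1, 68.0]
tool_rot: [3.068, -0.677, -0.001]
contact_force: [0.6, -0.9, 0.1]
gripper_width: 1.005
grasp_force: 0.0
```

Call:
drive_tool --pt "0 0 0.03 0 0 0" --pt "0 0 0.04 0 0 0" --pt "0 0 0.04 0 0 0" --pt "0 0 0.03 0 0 0" --pt "0 0 0 0 0 0"

```text
time: 22.15
tool_pos: [531.9, 3.3, 211.0]
tool_rot: [-3.067, 0.677, -0.008]
contact_force: [-0.4, 0.8, 0.1]
gripper_width: 1.002
grasp_force: 0.0
```

```bash
python3 s.py; python3 -c "
from h import *
f=grab_frame('side')
ys,xs=np.mgrid[190:290,300:410];P=world(f,np.c_[xs.ravel(),ys.ravel()])
N=P[(np.hypot(P[:,0]-530,P[:,1]-4.5)<32)&(P[:,2]>75)&(P[:,2]<100)]
t=N[N[:,2]>84];print(len(t),np.median(t[:,2]),N[:,2].max(),t.mean(0), t[:,:2].min(0),t[:,:2].max(0))
cv2.imwrite('pics/n4.png',cv2.resize(f['img'][195:295,305:405,::-1],(500,500),interpolation=cv2.INTER_CUBIC))"
```

```text
22.15 [531.89   3.32 211.03] yaw 5.849 [-0.454 -2.146] [-0.44  0.8   0.07] [ 0.037  0.013 -0.01 ] 0.09390276158228517
285 88.27845895391715 91.22369948005951 [527.25152433   6.49789696  88.00658487] [503.42969608 -22.92399859] [551.88390979  31.3713443 ]
```

View pics/n4.png

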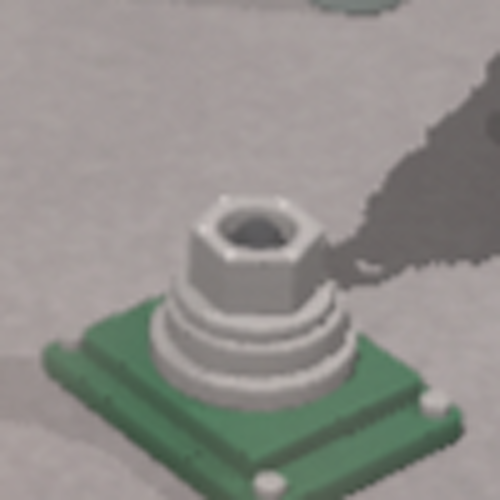

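The nut sits home and square on the die, at crop position (258,255), with its top at about 88 mm. I'm handing in.

```bash
python3 -c "
from station import *
print(close_job())"
```

```text
the job is handed in; nothing more can be done
None
```

The nut is threaded fully home on the die and nipped up to about 0.26–0.3 N m by the wrist torque reading; the arm is clear and the job is handed in at about 22 s, but the hand-in returned no verdict.

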